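Set the draw of a hand wax injector

TASK

Set up the hand wax injector: of the two brass collars, take the one whose hole is wide enough for the steel piston rod and slide it down the rod until it sits flat on the mouth of the barrel. Then grip the rod and draw it partway out, straight along the leaning barrel so it does not jam, until the whole red band just shows above the collar, and finish holding the rod still there, with the collar still seated. Do not pull the rod right out, and leave the other collar and the white talc jar where they stand.

Things in the scene. Friction and masses are not known exactly. Their poses are not given: they have to be found in the camera images.
- barrel: Aluminium barrel of the injector, 40 mm in diameter (43 mm steel rings round its upper end), fixed on a grey base plate between two dark cheeks; it leans 20 degrees from upright. Origin: centre of the bore's mouth, in the flat top face of the barrel, about 117 mm above the bench. Its z axis points out of the bore along the barrel's axis (up and leaning to its -x side, roughly towards the robot); its y axis is level. The bore is 15.5 mm wide and 80 mm deep below the mouth.
- rod_top (a point): Upper end of the steel piston rod, 14 mm in diameter and 138 mm long, loose in the bore with its foot on the bore's floor at the start, so that 58 mm stand out of the mouth. It weighs about 0.16 kg and slides back in if let go. Its last 26 mm are knurled with dark rings, the top edge is chamfered. The z axis points along the rod, out of the bore.
- rod_band (a point): Middle of the painted red band on the piston rod, 8 mm wide, 69 mm below the rod's top; hidden inside the bore at the start (11 mm below the mouth).
- rod_foot (a point): Centre of the rod's lower end, 138 mm below its top.
- piston_rod: The piston rod itself; origin at its foot, z axis along the rod, out of the bore.
- wide_collar_mid (a point): Centre (half-way up) of the brass collar that fits: a plain ring 34 mm outside, 20 mm high, with a 17.5 mm hole along its z axis; stands on the bench, hole upright. About 60 g.
- wide_collar: The same collar that fits; origin at the centre of its underside, z along the hole.
- narrow_collar_mid (a point): Centre (half-way up) of the other brass collar: 34 mm outside, 20 mm high, with a 10 mm hole, too small for the rod. Stays where it is.
- jar_mid (a point): Centre (half-way up) of the white talc jar with blue lid, 39 mm across, 62 mm high, standing behind the injector. Stays where it is.
Mind the look-alikes: they are no part of the job. Leave any pink or purple look-alike of the wide_collar alone.

How it is judged (in metres and radians):
On the way:
1. the wide collar sits flat on the barrel's mouth round the rod, which is still fully in (z of wide_collar_mid in the frame of barrel between 0.006 and 0.0135 m and distance between wide_collar_mid and barrel below 0.015 m and angle between the z axis of wide_collar and the z axis of barrel, either way round below 0.12 rad and z of rod_band in the frame of barrel below -0.004 m), for 0.2 s.
At the end, for the whole second after the job is handed in: Wide collar seated on the barrel's mouth (within 3.5 mm, 7 degrees); the gripper holds the rod still, in line with the bore within 4.6 degrees, the middle of its red band 22 to 33 mm above the mouth (lower edge from 2 mm below to 9 mm above the 20 mm collar's top) (z of wide_collar_mid in the frame of barrel between 0.006 and 0.0135 m and distance between wide_collar_mid and barrel below 0.015 m and angle between the z axis of wide_collar and the z axis of barrel, either way round below 0.12 rad and z of rod_band in the frame of barrel between 0.022 and 0.033 m and angle between the z axis of piston_rod and the z axis of barrel, either way round below 0.08 rad and contact force between the fingers and piston_rod above 2 N and linear speed of piston_rod below 0.01 m/s); the arm keeps its last pose, push and grip.
It fails at once if the rod is pulled right out of the bore (z of rod_foot in the frame of barrel above -0.005 m).
It fails at once if the narrow collar is moved more than 30 mm (distance of narrow_collar_mid from where it was at the start of the episode above 0.03 m).
It fails at once if the talc jar is moved more than 30 mm (distance of jar_mid from where it was at the start of the episode above 0.03 m).
It also fails if it takes over 40 s, if anything falls off the work surface, if the arm or the gripper's body presses on something with over 40 N, if the wrist force passes 120 N, or if a joint passes its speed limit or range.

ROBOT

A 6-joint arm with a two-finger parallel gripper is mounted at the origin on a cart in front of the work surface, level with it; the furniture and walls round the work are solid. World frame = base frame: x ahead of the robot, y to its left, z up, the work surface at z = 0. Lengths are in mm, angles in rad, forces in N, time in s.
With the tool pointing down it reaches from about 400 to 925 mm from the base axis. Payload 12.5 kg.
Tool frame: the origin (TCP) lies at the very end of the fingers, on their centre line; the grasp point (between the pads) lies 19 mm behind it (env.tcp_to_grasp is the distance from the TCP to the grasp point, in mm); z points along the fingers, x is the direction in which the jaws open and shut, and the axes are right-handed (so a half turn about z gives the same grasp; the last joint's range is limited). The gripper opens to 95 mm and grips with 3 to 60 N. Pads are 20 mm wide; open, the fingers measure 119 mm over their backs; the gripper's body (75 mm by 180 mm) begins 59 mm behind the grasp point.
Start: joints at [1.124, 0.491, 1.559, -0, 1.092, -0.106], TCP at [208.885, 589.079, 214.661] pointing down, gripper open.
Joint ranges: [-3.1, 3.1], [-0.84, 2.19], [0.05, 2.79], [-1.13, 4.28], [0.06, 2.93], [-2.69, 2.69]. Speed limits (rad/s): [2.22, 2.22, 2.79, 3.14, 3.14, 3.14].

INTERFACE

Orientations are given as [roll, pitch, yaw] about the fixed x, y, z axes, in that order (R = Rz(yaw) Ry(pitch) Rx(roll)).
In Python, from cell import env, vision, job gives the robot as it stands.
- The arm moves only by the shell command python3 -m pendant 'ROWS' [OPENING]. ROWS is JSON, a list of rows, each a list of 4 numbers: the shift along the tool's x, y, z in mm, then the turn about the tool's z in degrees. In form: [[tx, ty, tz, turn], ...]. A call has 1 to 8 rows; each row is the pose to reach, as a shift and turn from the pose measured when the call began, along the tool's axes at that moment; what a row does not reach only later rows make up. A row lasts 1/8 s, in which the tool goes at most 62.5 mm and 10.7 degrees, less where a joint would pass 70% of its speed; a pose out of reach is approached as far as the arm can. A call with a gripper value outside its range is refused whole. OPENING is the closure, from 0 (fully open) to 1 (shut), set as the call begins (- or left out, the last holds). The fingers move at their own pace and stop on an object; the grip force is fixed at half the most. Time passes only in rows, so rows that repeat a pose let the fingers close. It gives the time, the measured TCP pose, the force and the opening at its end, in the units of the state.
- env.state(): the state, without advancing time (a new reading comes with each control period).
- vision.read_camera(name): name is "scene" or "top" or "wrist"; returns a dict with "pixels" (400x640x3 uint8, red, green, blue), "intrinsics" (3x3 intrinsics, pixels), "R" (3x3) and "t" (3): a world point X has camera coordinates R X + t; the wrist camera has in their place "tool_from_camera" (4x4, takes a point from camera to tool coordinates, whose origin is the TCP and whose axes are the tool frame's). Camera axes: x right, y down, z forward; pixel columns grow to the right and rows downward; lengths in mm; the calibration is good to about 2 mm. A picture is of the moment at which its call begins: read the wrist's pose just before it. There is no depth.
- job.job_done(): hands the job in, once; it reports no verdict.
Trained networks look in a picture, given as the dict that the camera call returned (one of the last four; its "shot" number tells which), for a name from the list of things; names that differ only in an ending like _2 or _b are one class to them, and where a whole thing is asked for, a point or a joint stands for the part that bears it (a point fixed in the world has none). Each returns a list of dicts, best first, with "confidence" (0 to 1); they miss things now and then, are a little off and sometimes report something else, mostly with a low value. They report only what shows in the picture. A call takes as long as a camera call. They do not tell look-alikes from the thing itself.
- vision.find_in(picture, query): "at" ([x, y, z] in mm, in the coordinates of the camera as it stood for that picture, good to about 4 mm: the middle of the surface that is visible of it).
- vision.regions_of(picture, query): "pixels" (400x640 bool, what is visible of it).
The state is a dict: "t": time; "joints": joint angles; "qvel": joint speeds; "tau": joint torques, N m; "eef_pos": TCP position; "tcp_rot": TCP orientation; "ft_force": force on the tool from outside, world axes, zero at the start; "moment": the same for the moment, N m; "opening": opening from 0.0 (shut) to 1.0 (fully open).
Only numpy, scipy, OpenCV 4.12 (cv2) and the standard library are available. Lean on these libraries where they do the work, as an engineer would, in place of code of your own. Each camera call takes 0.05 s, during which the arm holds its last target.

## Working session

There is one attempt and no reset: what is moved stays moved. The work goes in short steps, Python scripts to look and compute and a shell command to move; the robot and the scene stay as the last step left them, time stands still between calls to the robot, and variables do not carry over. Pictures are saved under pics/ and viewed, and the job is handed in when it is done.

```bash
ls; mkdir -p pics; cat > h.py <<'E'
import numpy as np, cv2
from scipy.spatial.transform import Rotation as Ro
from cell import env, vision, job
def shot(name,fn=None):
    s=env.state(); p=vision.read_camera(name)
    if fn: cv2.imwrite('pics/'+fn,cv2.cvtColor(np.asarray(p['pixels']),cv2.COLOR_RGB2BGR))
    return s,p
def camw(s,p):
    """returns Rwc, twc: world = Rwc@c + twc"""
    if 'R' in p:
        R=np.array(p['R']);t=np.array(p['t']); return R.T,-R.T@t
    T=np.array(p['tool_from_camera']); Rt=Ro.from_euler('xyz',s['tcp_rot']).as_matrix()
    return Rt@T[:3,:3], Rt@T[:3,3]+np.array(s['eef_pos'])
def find(s,p,q):
    R,t=camw(s,p)
    return [(round(d['confidence'],2),(R@np.array(d['at'])+t).round(1).tolist()) for d in vision.find_in(p,q)]
def proj(s,p,X):
    R,t=camw(s,p); c=R.T@(np.array(X,float)-t); k=np.array(p['intrinsics'])@c; return k[:2]/k[2]
def ray(s,p,uv):
    R,t=camw(s,p); d=np.linalg.inv(np.array(p['intrinsics']))@np.array([uv[0],uv[1],1.]); d=R@d; return t,d/np.linalg.norm(d)
def onz(s,p,uv,z):
    o,d=ray(s,p,uv); return o+d*(z-o[2])/d[2]
E
python3 - <<'E'
from h import *
print(env.state())
for n in ['scene','top','wrist']:
    s,p=shot(n,n+'0.png')
    for q in ['barrel','rod_top','wide_collar_mid','narrow_collar_mid','jar_mid']:
        print(n,q,find(s,p,q))
E
```

```text
pics
{'t': 0.0, 'joints': array([ 1.12441610e+00,  4.91538803e-01,  1.55943534e+00,  3.88728338e-06,
        1.09170448e+00, -1.05548246e-01]), 'qvel': array([-0.00062739,  0.00140841,  0.00010658, -0.00056717, -0.00037045,
        0.00068349]), 'tau': array([-1.85058496e-03, -6.12650657e+01, -2.58173651e+01,  6.91240747e-02,
        4.84603329e-02, -6.66644519e-05]), 'eef_pos': array([208.76325035, 588.85043747, 214.07950493]), 'tcp_rot': array([-3.14147482e+00,  1.07956412e-03,  1.22996262e+00]), 'ft_force': array([ 0.27968149, -0.05422411, -0.66994719]), 'moment': array([ 0.00548928, -0.03009938,  0.00043505]), 'opening': 1.0016778018733106}
scene barrel []
scene rod_top [(0.62, [597.9, 31.4, 171.3])]
scene wide_collar_mid [(0.75, [489.9, 85.1, 18.8]), (0.63, [546.6, 230.9, 16.9]), (0.61, [557.4, 152.1, 19.0]), (0.5, [510.8, -2.5, 21.0]), (0.48, [440.3, 158.0, 19.9])]
scene narrow_collar_mid [(0.69, [479.5, 229.8, 18.9])]
scene jar_mid [(0.89, [768.4, -3.9, 49.1]), (0.55, [595.0, 35.6, 168.7])]
top barrel [(0.65, [621.1, 42.7, 110.8])]
top rod_top [(0.63, [605.5, 41.1, 162.1])]
top wide_collar_mid [(0.68, [489.0, 86.9, 18.5]), (0.46, [553.2, 235.6, 23.8])]
top narrow_collar_mid []
top jar_mid [(0.59, [770.2, 8.6, 65.1])]
wrist barrel []
wrist rod_top []
wrist wide_collar_mid []
wrist narrow_collar_mid []
wrist jar_mid []
```

View pics/scene0.png

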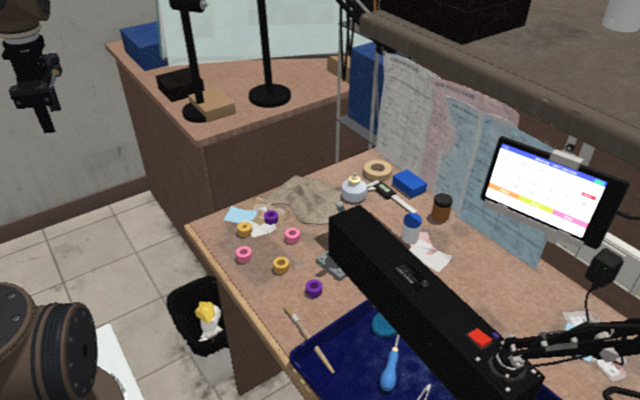

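View pics/top0.png

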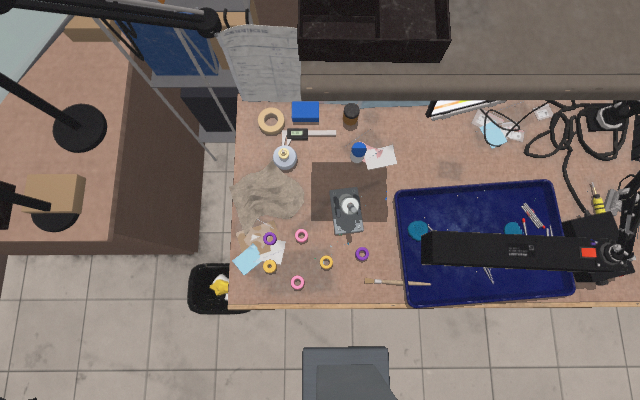

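```bash
python3 - <<'E'
from h import *
s,p=shot('top')
for X in [(490,86,20),(547,231,20),(557,152,20),(511,-2,20),(440,158,20),(480,230,20),(600,38,165),(770,0,62)]:
    s2,p2=s,p
    print(X,proj(s,p,X).round())
s,p=shot('scene')
for X in [(490,86,20),(547,231,20),(557,152,20),(511,-2,20),(440,158,20),(480,230,20),(600,38,165),(770,0,62)]:
    print(X,proj(s,p,X).round())
R,t=camw(s,p);print(t)
im=cv2.imread('pics/scene0.png');print(im.shape)
E
```

```text
(490, 86, 20) [327. 262.]
(547, 231, 20) [270. 240.]
(557, 152, 20) [301. 236.]
(511, -2, 20) [362. 253.]
(440, 158, 20) [298. 282.]
(480, 230, 20) [270. 266.]
(600, 38, 165) [350. 208.]
(770, 0, 62) [360. 151.]
(490, 86, 20) [281. 264.]
(547, 231, 20) [270. 217.]
(557, 152, 20) [292. 234.]
(511, -2, 20) [313. 287.]
(440, 158, 20) [244. 254.]
(480, 230, 20) [244. 228.]
(600, 38, 165) [339. 204.]
(770, 0, 62) [411. 221.]
[ 134.84931192 -562.7927143   789.63778797]
(400, 640, 3)
```

```bash
python3 - <<'E'
import cv2,numpy as np
a=cv2.imread('pics/top0.png')[170:310,230:410]; b=cv2.imread('pics/scene0.png')[190:310,220:460]
cv2.imwrite('pics/tc.png',cv2.resize(a,None,fx=4.2,fy=4.2,interpolation=cv2.INTER_CUBIC))
cv2.imwrite('pics/sc.png',cv2.resize(b,None,fx=3.3,fy=3.3,interpolation=cv2.INTER_CUBIC))
E
```

```text
(no output)
```

View pics/tc.png

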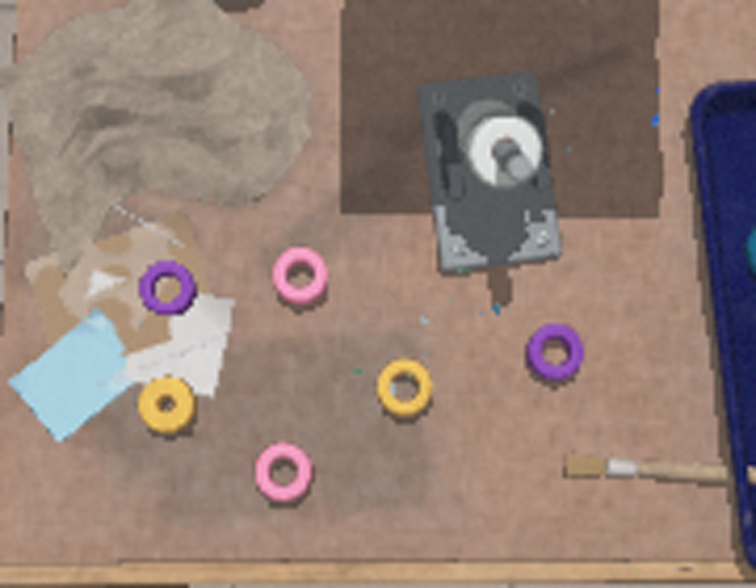

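View pics/sc.png

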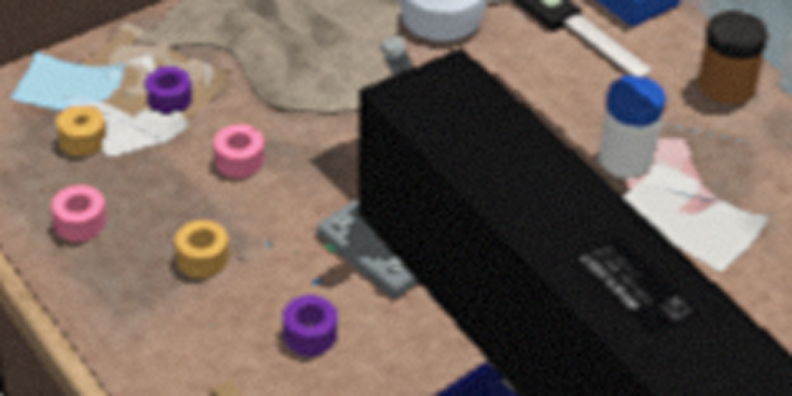

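```bash
python3 - <<'E'
from h import *
s,p=shot('top'); s2,p2=shot('scene'); s3,p3=shot('wrist')
def tri(a,b):
    o1,d1=ray(s,p,a); o2,d2=ray(s2,p2,b)
    A=np.c_[d1,-d2]; k=np.linalg.lstsq(A,o2-o1,rcond=None)[0]
    x=o1+k[0]*d1;y=o2+k[1]*d2; return ((x+y)/2).round(1),np.linalg.norm(x-y).round(1)
print('bar corners',tri((422,234),(360,207)),tri((422,262),(329,217)), tri((422,234),(329,217)))
print('rod tip',tri((230+519/4.2,170+163/4.2),(220+395/3.3,190+50/3.3)))
Z=6
c=[(418,85),(535,72),(560,256),(440,270)]
P=[onz(s,p,(230+u/4.2,170+v/4.2),Z) for u,v in c]; print(np.round(P,1))
for a,b in((3,0),(2,1)): d=P[b]-P[a]; print(np.degrees(np.arctan2(d[1],d[0])))
d=P[0]-P[1]; print(np.degrees(np.arctan2(d[1],d[0]))-90)
m=vision.regions_of(p,'wide_collar_mid')
print(np.array(p3['tool_from_camera']).round(3), np.array(p3['intrinsics']))
print(camw(s,p)[1])
E
```

```text
bar corners (array([534.3, -89.7, 273.1]), np.float64(14.7)) (array([480.3, -84.1, 275.8]), np.float64(10.0)) (array([511.9, -79.3, 265.1]), np.float64(37.1))
rod tip (array([596.6,  31. , 167.9]), np.float64(1.0))
[[679.8  77.6   6. ]
 [688.    2.8   6. ]
 [569.9  -9.5   6. ]
 [561.5  65.2   6. ]]
5.972479047262503
5.974702245727294
6.308420479083935
[[   1.       0.      -0.      -0.41 ]
 [  -0.       0.958    0.287  -79.891]
 [   0.      -0.287    0.958 -169.613]
 [   0.       0.       0.       1.   ]] [[281.87852391   0.         318.32525897]
 [  0.         281.87852391 198.32246606]
 [  0.           0.           1.        ]]
[442.8708318  109.57985877 952.39849404]
```

```bash
python3 -m pendant '[[-380,433,0,-25.5],[-380,433,0,-25.5],[-380,433,0,-25.5],[-380,433,0,-25.5],[-380,433,0,-25.5],[-380,433,0,-25.5],[-380,433,0,-25.5],[-380,433,0,-25.5]]' 0
python3 - <<'E'
from h import *
print(env.state()['joints'].round(3))
E
```

```text
t: 2.2
eef_pos: [452.6, 152.8, 214.9]
tcp_rot: [3.141, -0.0, 1.675]
ft_force: [0.7, 0.6, 0.3]
opening: 1.003
[ 0.187  0.282  1.908  0.     0.951 -1.488]
```

```bash
python3 -m pendant '[[-70,30,0,0],[-70,30,0,0],[-70,30,0,0]]'
python3 - <<'E'
from h import *
s,p=shot('wrist','w1.png')
print(s['eef_pos'],s['tcp_rot'])
for q in ['barrel','rod_top','wide_collar_mid','narrow_collar_mid','jar_mid']:
    print(q,find(s,p,q))
E
```

```text
t: 2.58
eef_pos: [489.7, 85.9, 214.8]
tcp_rot: [3.141, -0.0, 1.673]
ft_force: [-0.2, 0.6, 0.3]
opening: 0.999
[489.70837969  85.90498528 214.82486725] [ 3.14107159e+00 -3.87704522e-04  1.67321239e+00]
barrel [(0.96, [623.2, 42.3, 114.1]), (0.66, [594.0, 36.8, 166.3])]
rod_top []
wide_collar_mid [(0.97, [507.1, -1.3, 14.4]), (0.96, [551.9, 235.7, 18.5]), (0.94, [444.0, 163.7, 18.8]), (0.89, [557.3, 151.1, 22.0]), (0.7, [623.6, 45.1, 110.6])]
narrow_collar_mid [(0.86, [485.0, 229.7, 16.5])]
jar_mid [(0.67, [760.7, 6.4, 10.1])]
```

View pics/w1.png

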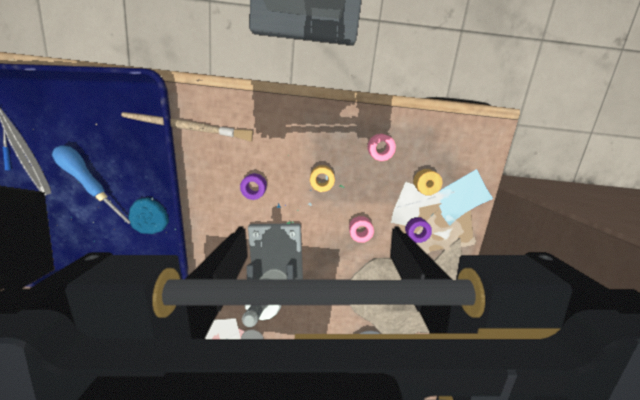

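```bash
cat >> h.py <<'E'
from scipy.optimize import minimize
def fitcyl(s,p,mask,x0,r=17,h=20,sc=8):
    """mask filled silhouette -> xy of upright cylinder on bench"""
    cs,_=cv2.findContours(mask.astype(np.uint8),cv2.RETR_EXTERNAL,cv2.CHAIN_APPROX_NONE); c=max(cs,key=cv2.contourArea)
    f=np.zeros(mask.shape,np.uint8); cv2.drawContours(f,[c],-1,1,-1)
    ys,xs=np.nonzero(f); x1,x2,y1,y2=xs.min()-6,xs.max()+7,ys.min()-6,ys.max()+7
    big=cv2.resize(f[y1:y2,x1:x2].astype(np.float32),None,fx=sc,fy=sc,interpolation=cv2.INTER_NEAREST)
    a=np.linspace(0,2*np.pi,48,endpoint=False)
    def cost(xy):
        P=[proj(s,p,(xy[0]+r*np.cos(t),xy[1]+r*np.sin(t),z)) for t in a for z in(0,h)]
        q=((np.array(P)+0.5-[x1,y1])*sc-0.5)
        hu=cv2.convexHull(np.round(q*16).astype(np.int32)); g=np.zeros_like(big,np.uint8); cv2.fillConvexPoly(g,hu,1,shift=4)
        return np.abs(g-big).sum()/sc/sc
    m=minimize(cost,x0,method='Nelder-Mead',options=dict(initial_simplex=[x0,[x0[0]+5,x0[1]],[x0[0],x0[1]+5]],xatol=.05,fatol=.05))
    return m.x.round(1),round(m.fun,1),f.sum()
def yellow(p):
    hsv=cv2.cvtColor(np.asarray(p['pixels']),cv2.COLOR_RGB2HSV); return (hsv[...,0]>15)&(hsv[...,0]<32)&(hsv[...,1]>140)&(hsv[...,2]>60)
def near(p,m,uv,rad):
    yy,xx=np.mgrid[:400,:640]; return m&((xx-uv[0])**2+(yy-uv[1])**2<rad**2)
E
python3 - <<'E'
from h import *
for n in['wrist','top','scene']:
    s,p=shot(n)
    for x in [(490,86),(481,230)]:
        uv=proj(s,p,(*x,12)); print(n,uv.round(1),fitcyl(s,p,near(p,yellow(p),uv,22),np.array(x,float)))
E
```

```text
wrist [318.  176.4] (array([460., 101.]), np.float64(19.0), np.uint64(19))
wrist [424.4 180.9] (array([466. , 248.8]), np.float64(5.0), np.uint64(5))Traceback (most recent call last):
  File "<stdin>", line 5, in <module>
  File "h.py", line 26, in fitcyl
    cs,_=cv2.findContours(mask.astype(np.uint8),cv2.RETR_EXTERNAL,cv2.CHAIN_APPROX_NONE); c=max(cs,key=cv2.contourArea)
                                                                                            ~~~^^^^^^^^^^^^^^^^^^^^^^^^
ValueError: max() iterable argument is empty
```

```bash
python3 - <<'E'
from h import *
import h
for n in['wrist','top','scene']:
    s,p=shot(n)
    hsv=cv2.cvtColor(np.asarray(p['pixels']),cv2.COLOR_RGB2HSV)
    uv=proj(s,p,(490,86,12)).astype(int)
    print(n,uv,hsv[uv[1],uv[0]-10:uv[0]+14:1].tolist())
    m=(hsv[...,0]>15)&(hsv[...,0]<28)&(hsv[...,1]>140)&(hsv[...,2]>60)
E
```

```text
wrist [318 176] [[15, 73, 189], [18, 119, 206], [22, 131, 243], [24, 126, 250], [24, 124, 250], [24, 124, 251], [23, 129, 249], [19, 136, 223], [17, 100, 160], [13, 59, 151], [13, 59, 163], [13, 58, 166], [14, 51, 164], [14, 52, 166], [14, 53, 168], [14, 46, 168], [33, 13, 175], [88, 20, 202], [30, 18, 209], [22, 88, 238], [24, 119, 251], [25, 122, 252], [24, 123, 251], [24, 125, 251]]
top [327 262] [[10, 59, 100], [11, 60, 102], [11, 60, 102], [11, 60, 102], [10, 63, 102], [12, 58, 101], [13, 63, 101], [10, 57, 103], [11, 62, 103], [10, 60, 102], [10, 60, 102], [12, 57, 99], [11, 64, 100], [12, 57, 103], [10, 54, 100], [11, 55, 98], [10, 62, 99], [11, 56, 96], [12, 58, 97], [11, 57, 99], [10, 55, 98], [12, 59, 100], [12, 59, 99], [11, 56, 100]]
scene [281 267] [[13, 54, 146], [14, 64, 124], [17, 121, 116], [18, 153, 127], [18, 154, 147], [19, 155, 173], [19, 151, 198], [19, 151, 210], [19, 145, 224], [20, 147, 229], [20, 150, 224], [19, 147, 220], [19, 150, 211], [19, 153, 197], [18, 154, 171], [18, 155, 148], [18, 155, 135], [17, 137, 141], [15, 96, 148], [12, 73, 154], [11, 69, 156], [13, 64, 152], [12, 63, 157], [12, 64, 167]]
```

```bash
sed -i 's/hsv\[...,1\]>140/hsv[...,1]>85/' h.py; python3 - <<'E'
from h import *
for n in['wrist','top','scene']:
    s,p=shot(n)
    if n=='top': p=dict(p); p['pixels']=cv2.imread('pics/top0.png')[...,::-1].copy()
    for x in [(490,86),(481,230)]:
        uv=proj(s,p,(*x,12)); print(n,uv.round(1),fitcyl(s,p,near(p,yellow(p),uv,22),np.array(x,float)))
E
```

```text
wrist [318.6 176.2] (array([492.3,  89.9]), np.float64(21.0), np.uint64(562))
wrist [425.1 180.6] (array([482.5, 233. ]), np.float64(58.0), np.uint64(588))
top [327.1 262. ] (array([490.9,  89.3]), np.float64(9.9), np.uint64(149))
top [270.4 265.9] (array([480.8, 232.7]), np.float64(12.7), np.uint64(153))
scene [281.5 267.1] (array([493.2,  94.7]), np.float64(15.9), np.uint64(259))
scene [245.  230.6] (array([482. , 237.5]), np.float64(25.5), np.uint64(196))
```

```bash
python3 -m pendant '[[4,3,62,0],[4,3,124,0],[4,3,185,0],[4,3,211,0],[4,3,211.5,0],[4,3,211.5,0]]'
```

```text
t: 4.03
eef_pos: [492.5, 90.7, 3.3]
tcp_rot: [3.141, -0.0, 1.675]
ft_force: [-0.2, 0.1, -0.4]
opening: 1.001
```

```bash
python3 -m pendant '[[0,0,0,0],[0,0,0,0],[0,0,0,0],[0,0,0,0],[0,0,0,0],[0,0,0,0]]' 1
python3 - <<'E'
from h import *
s,p=shot('wrist','w2.png'); s2,p2=shot('scene','s2.png')
im=cv2.imread('pics/w2.png')[150:400,180:460]; cv2.imwrite('pics/w2c.png',cv2.resize(im,None,fx=2.5,fy=2.2))
im=cv2.imread('pics/s2.png')[190:310,200:440]; cv2.imwrite('pics/s2c.png',cv2.resize(im,None,fx=3,fy=3,interpolation=cv2.INTER_CUBIC))
E
```

```text
t: 4.78
eef_pos: [492.5, 90.7, 3.3]
tcp_rot: [3.141, -0.0, 1.675]
ft_force: [0.2, 0.6, 0.5]
opening: 0.425
```

View pics/w2c.png

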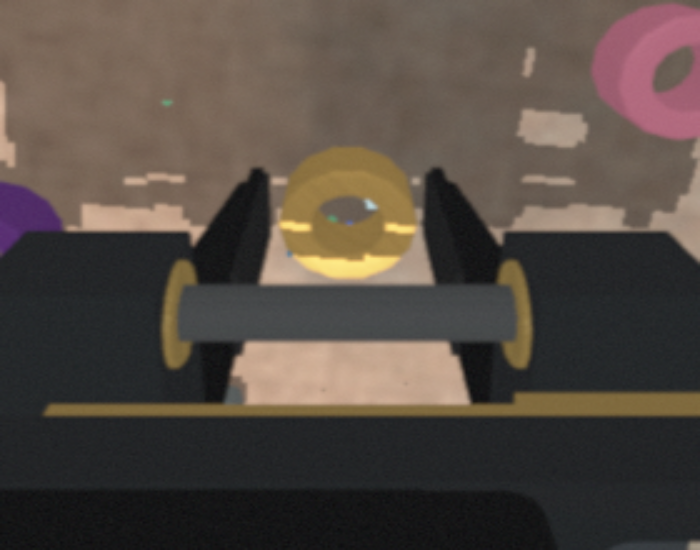

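View pics/s2c.png

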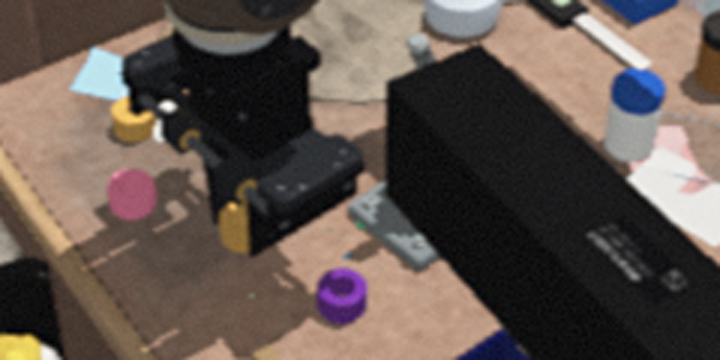

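```bash
python3 -m pendant '[[0,0,0,0],[0,0,0,0],[0,0,0,0]]' 1
python3 - <<'E'
from h import *
s,p=shot('wrist','w3.png')
T=s['eef_pos']
for dz in (0,17): print(proj(s,p,T+[0,0,dz]), proj(s,p,T+[10,0,dz]))
hsv=cv2.cvtColor(np.asarray(p['pixels']),cv2.COLOR_RGB2HSV)
m=(hsv[...,0]>13)&(hsv[...,0]<32)&(hsv[...,1]>110)&(hsv[...,2]>40)
m=near(p,m,proj(s,p,T+[0,0,7]),35)
print(fitcyl(s,p,m,np.array(T[:2])))
im=cv2.imread('pics/w3.png')[150:400,180:460]; im[m[150:400,180:460]]=(0,255,0); cv2.imwrite('pics/w3c.png',cv2.resize(im,None,fx=2.5,fy=2.2))
E
```

```text
t: 5.25
eef_pos: [492.5, 90.7, 3.3]
tcp_rot: [3.141, -0.0, 1.675]
ft_force: [0.3, -0.7, 1.0]
opening: 0.346
[319.87230523 241.16510453] [318.28930671 254.77240408]
[320.01306765 253.4235553 ] [318.27791902 268.11506332]
(array([492. ,  89.7]), np.float64(227.8), np.uint64(2611))
```

View pics/w3c.png

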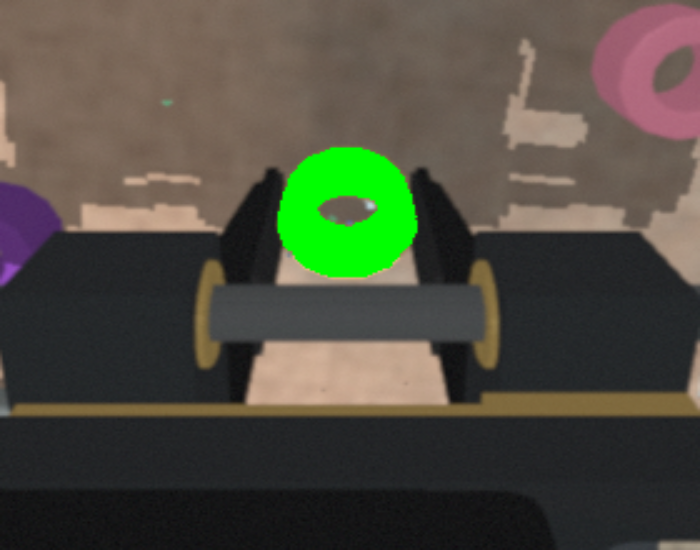

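```bash
python3 -m pendant '[[0,0,-60,0],[0,0,-120,0],[0,0,-180,0],[0,0,-242,0],[-30,38,-247,0],[-63,76,-247,0],[-63,76,-247,0],[-63,76,-247,0]]' 1
python3 - <<'E'
from h import *
s,p=shot('wrist','w4.png'); print(s['eef_pos'],s['tcp_rot'])
print(find(s,p,'rod_top'),find(s,p,'barrel'),proj(s,p,(597,31,170)))
im=cv2.imread('pics/w4.png')[100:400,180:480]; cv2.imwrite('pics/w4c.png',cv2.resize(im,None,fx=2,fy=2,interpolation=cv2.INTER_CUBIC))
E
```

```text
t: 6.3
eef_pos: [573.8, 36.0, 249.7]
tcp_rot: [-3.141, -0.001, 1.675]
ft_force: [-0.9, 1.1, -0.6]
opening: 0.344
[573.79490805  35.96262562 249.74897848] [-3.14063273e+00 -5.75085936e-04  1.67462993e+00]
[] [(0.76, [606.9, 31.9, 112.5])] [311.67372681 226.70212459]
```

View pics/w4c.png

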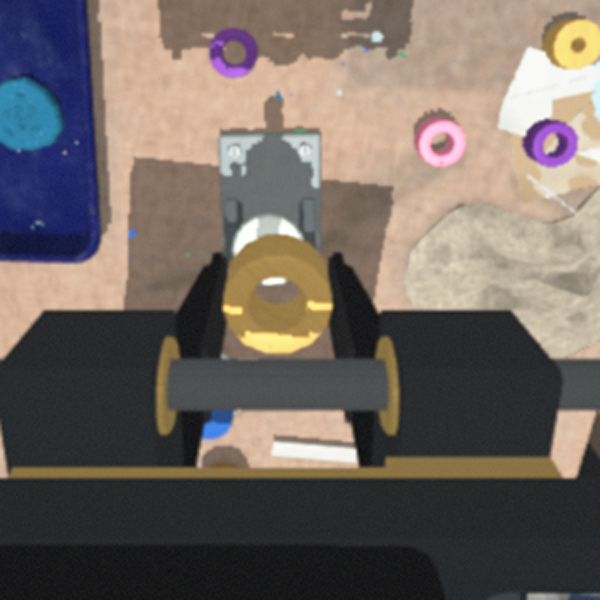

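```bash
python3 -m pendant '[[0,50,0,0],[0,50,0,0],[0,50,0,0]]' 1
python3 - <<'E'
from h import *
s,p=shot('wrist','w5.png'); print(s['eef_pos'],s['tcp_rot'])
print(find(s,p,'rod_top'),find(s,p,'barrel'),proj(s,p,(597,31,170)))
im=cv2.imread('pics/w5.png')[90:290,230:400]; cv2.imwrite('pics/w5c.png',cv2.resize(im,None,fx=3.5,fy=3,interpolation=cv2.INTER_CUBIC))
E
```

```text
t: 6.82
eef_pos: [622.8, 42.2, 250.2]
tcp_rot: [-3.141, -0.0, 1.676]
ft_force: [0.0, -0.5, -0.4]
opening: 0.345
[622.76174534  42.15081196 250.23694245] [-3.14101986e+00 -4.42835911e-04  1.67638577e+00]
[(0.62, [597.4, 36.5, 169.1])] [(0.83, [620.7, 39.3, 115.9])] [310.19604658 175.69464514]
```

View pics/w5c.png

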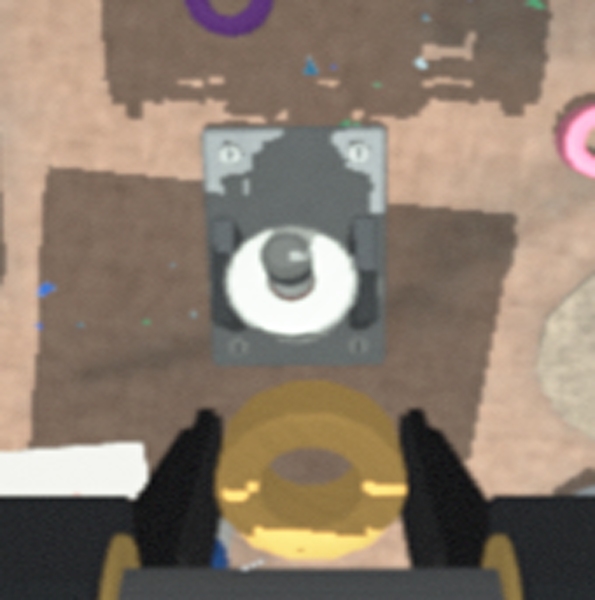

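```bash
python3 - <<'E'
from h import *
s,p=shot('wrist','w6.png'); 
im=np.asarray(p['pixels']); g=cv2.cvtColor(im,cv2.COLOR_RGB2GRAY); hsv=cv2.cvtColor(im,cv2.COLOR_RGB2HSV)
m=near(p,(g>185)&(hsv[...,1]<50),(313,184),26)
cs,_=cv2.findContours(m.astype(np.uint8),cv2.RETR_EXTERNAL,cv2.CHAIN_APPROX_NONE); c=cv2.convexHull(max(cs,key=cv2.contourArea))
f=np.zeros((400,640),np.uint8); cv2.drawContours(f,[c],-1,1,-1); M=cv2.moments(f,True); cw=np.array([M['m10'],M['m01']])/M['m00']
print('white',cw,cv2.boundingRect(c),M['m00'])
mouth=onz(s,p,cw,117); print(mouth)
# rod top: dark disc pixels
d=near(p,(g<150),(312,173),12)&(f>0)
n,l,st,ce=cv2.connectedComponentsWithStats(d.astype(np.uint8)); print(st,ce)
tip=onz(s,p,(312,173.3),171.5); print('tip',tip)
v=tip-mouth; print(v,np.degrees(np.arctan2(-v[1],-v[0])),np.hypot(v[0],v[1]))
yaw=np.radians(6)
for y in (3,6,9):
    a=np.array([-np.sin(np.radians(20))*np.cos(np.radians(y)),-np.sin(np.radians(20))*np.sin(np.radians(y)),np.cos(np.radians(20))])
    print(y,mouth+58*a,proj(s,p,mouth+58*a))
print(g[164:192,302:324])
E
```

```text
white [313.08261287 183.39961575] (295, 167, 37, 34) 1041.0
[616.94871063  34.36862012 117.        ]
[[     0      0    640    400 255819]
 [   306    167     14     18    181]] [[319.50549021 199.51647063]
 [311.74033149 176.22099448]]
tip [594.5074326   32.12757615 171.5       ]
[-22.44127804  -2.24104397  54.5       ] 5.70279751942404 22.55289865896884
3 [597.13872847  33.33042294 171.50217201] [313.04083245 176.29624159]
6 [597.22021241  32.2950714  171.50217201] [311.88772454 176.26594843]
9 [597.35577078  31.2654033  171.50217201] [310.73497799 176.29485149]
[[106 107 106 105 105 105 108 112 112 118 118 123 119 117 115 111 111 110
  108 108 104 107]
 [105 108 107 108 115 122 123 129 136 140 147 150 149 142 138 133 126 123
  116 109 107 104]
 [107 107 115 136 159 167 154 151 158 159 163 165 167 171 166 165 154 152
  144 132 116 107]
 [109 127 156 193 221 217 175 147 146 143 143 148 155 162 172 179 179 186
  199 190 160 130]
 [136 174 218 238 236 209 159 130 127 127 125 128 133 138 156 173 185 215
  243 242 223 182]
 [193 228 243 242 214 162 131 128 128 130 131 129 125 126 135 15
[... 1375 characters left out ...]
8  95  98 111 129 141 140 143
  210 249 252 251]
 [250 251 251 249 231 176 147 149 149 147 142 137 140 146 155 152 140 154
  224 250 251 251]
 [251 251 251 251 242 200 151 148 160 166 165 161 161 161 158 150 142 183
  240 251 251 251]
 [251 250 251 251 248 230 175 137 143 160 165 166 164 154 143 142 166 225
  249 251 251 250]
 [251 250 251 250 250 245 220 166 137 139 149 149 146 138 133 168 222 246
  251 251 250 251]
 [250 251 251 251 251 251 246 230 194 166 154 144 153 165 194 230 248 251
  251 250 251 251]
 [251 251 251 251 250 251 251 249 243 234 228 220 225 236 246 251 252 251
  250 250 251 252]
 [251 251 251 251 251 251 250 251 251 251 250 249 249 251 252 251 251 251
  251 251 251 252]]
```

```bash
python3 - <<'E'
from h import *
s,p=shot('wrist'); T=s['eef_pos']
im=cv2.cvtColor(np.asarray(p['pixels']),cv2.COLOR_RGB2BGR); S=6
x0,y0,x1,y1=270,150,365,250
b=cv2.resize(im[y0:y1,x0:x1],None,fx=S,fy=S,interpolation=cv2.INTER_CUBIC)
def circ(c,n,r,col):
    n=np.array(n)/np.linalg.norm(n); u=np.cross(n,[0,1,0]);u/=np.linalg.norm(u);w=np.cross(n,u)
    P=np.array([proj(s,p,c+r*(np.cos(a)*u+np.sin(a)*w)) for a in np.linspace(0,6.2832,60)])
    cv2.polylines(b,[np.round(((P+.5-[x0,y0])*S-.5)).astype(int)],True,col,1)
up=(0,0,1.)
for dz,r,c in((16.7,17,(0,0,255)),(16.7,8.75,(0,0,255)),(-3.3,17,(255,0,0)),(-3.3,8.75,(255,0,0))): circ(T+[0,0,dz],up,r,c)
a=np.array([-np.sin(np.radians(20))*np.cos(.105),-np.sin(np.radians(20))*np.sin(.105),np.cos(np.radians(20))])
M=np.array([617,34.4,117]); circ(M,a,20,(0,255,0)); circ(M+58*a,a,7,(0,255,0)); circ(np.array([596.1,32,171.5]),a,7,(0,0,255))
cv2.imwrite('pics/w7.png',b); print(b.shape)
E
```

```text
(600, 570, 3)
```

View pics/w7.png

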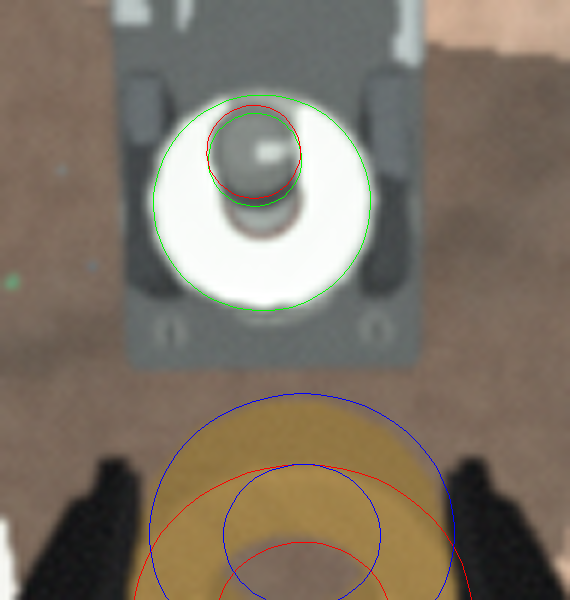

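```bash
python3 - <<'E'
from h import *
s,p=shot('wrist'); T=s['eef_pos']; print(T,s['tcp_rot'])
im=cv2.cvtColor(np.asarray(p['pixels']),cv2.COLOR_RGB2BGR); S=7
x0,y0,x1,y1=275,205,365,285
b=cv2.resize(im[y0:y1,x0:x1],None,fx=S,fy=S,interpolation=cv2.INTER_CUBIC)
def circ(c,r,col):
    P=np.array([proj(s,p,c+r*np.array([np.cos(a),np.sin(a),0])) for a in np.linspace(0,6.2832,60)])
    cv2.polylines(b,[np.round(((P+.5-[x0,y0])*S-.5)).astype(int)],True,col,1)
for dz,r,c in((16.7,17,(0,0,255)),(16.7,8.75,(0,0,255)),(-3.3,17,(255,0,0)),(-3.3,8.75,(255,0,0))): circ(T+[0,0,dz],r,c)
cv2.imwrite('pics/w8.png',b); print(b.shape)
E
```

```text
[623.0477586   41.72067766 250.82077289] [ 3.14096998e+00 -2.36281709e-04  1.67578107e+00]
(560, 630, 3)
```

View pics/w8.png

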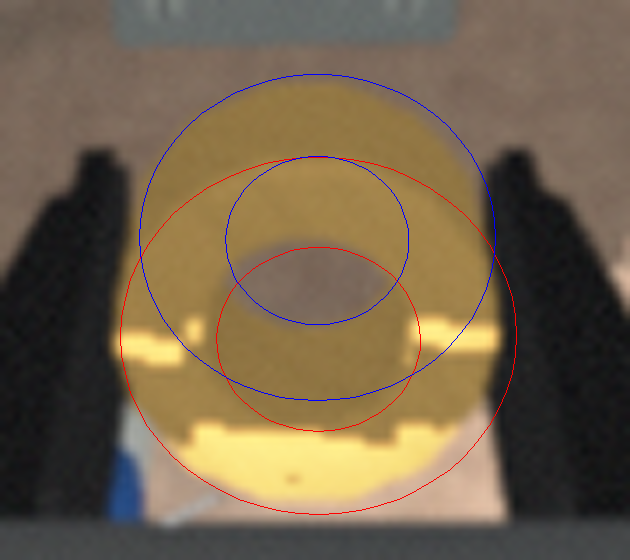

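```bash
python3 -m pendant '[[-6,-26.7,30,0],[-6,-26.7,60,0],[-6,-26.7,67.5,0],[-6,-26.7,67.5,0],[-6,-26.7,67.5,0]]' 1
python3 - <<'E'
from h import *
s,p=shot('wrist'); T=s['eef_pos']; print(T,s['tcp_rot'],s['ft_force'])
im=cv2.cvtColor(np.asarray(p['pixels']),cv2.COLOR_RGB2BGR); S=7
x0,y0,x1,y1=275,205,365,285
b=cv2.resize(im[y0:y1,x0:x1],None,fx=S,fy=S,interpolation=cv2.INTER_CUBIC)
cv2.imwrite('pics/w9.png',b)
s,p=shot('scene'); 
im=cv2.cvtColor(np.asarray(p['pixels']),cv2.COLOR_RGB2BGR)[150:270,250:410]
cv2.imwrite('pics/s9.png',cv2.resize(im,None,fx=4,fy=4,interpolation=cv2.INTER_CUBIC))
E
```

```text
t: 7.75
eef_pos: [597.9, 33.0, 184.3]
tcp_rot: [3.139, -0.0, 1.676]
ft_force: [-0.8, 0.3, -0.1]
opening: 0.346
[597.86608203  33.00103995 184.2879529 ] [ 3.13945281e+00 -3.60152553e-06  1.67584744e+00] [-0.83372354  0.27385904 -0.09638097]
```

View pics/w9.png

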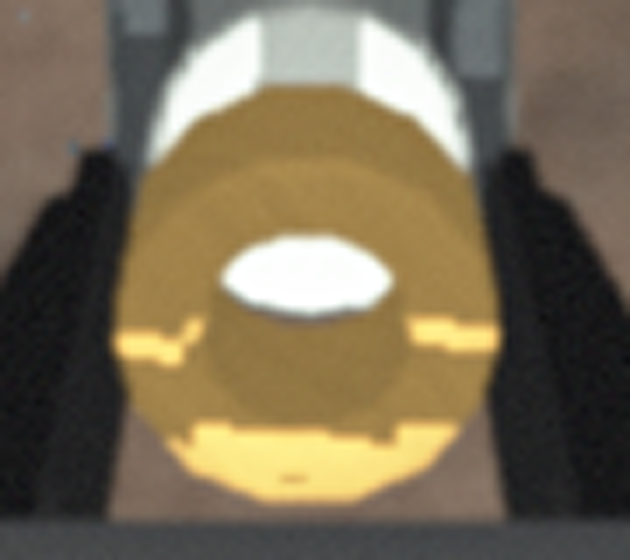

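View pics/s9.png

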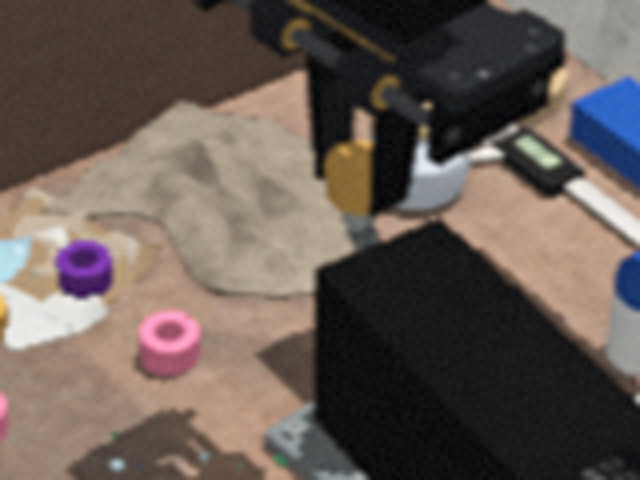

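```bash
python3 -m pendant '[[0,-0.3,4,0],[0,0,8,0],[0,0.2,12,0],[0,0.4,15.5,0],[0,0.4,15.5,0]]' 1
python3 - <<'E'
from h import *
s,p=shot('wrist'); T=s['eef_pos']; print(T,s['tcp_rot'],s['ft_force'],s['moment'])
im=cv2.cvtColor(np.asarray(p['pixels']),cv2.COLOR_RGB2BGR); S=7
x0,y0,x1,y1=275,205,365,285
b=cv2.resize(im[y0:y1,x0:x1],None,fx=S,fy=S,interpolation=cv2.INTER_CUBIC)
cv2.imwrite('pics/w10.png',b)
s,p=shot('scene'); 
im=cv2.cvtColor(np.asarray(p['pixels']),cv2.COLOR_RGB2BGR)[170:250,300:400]
cv2.imwrite('pics/s10.png',cv2.resize(im,None,fx=6,fy=6,interpolation=cv2.INTER_CUBIC))
E
```

```text
t: 8.48
eef_pos: [598.0, 33.0, 168.3]
tcp_rot: [3.14, -0.0, 1.676]
ft_force: [0.9, -0.1, -1.0]
opening: 0.345
[598.02380192  33.03811278 168.25260109] [ 3.14021182e+00 -1.49037043e-04  1.67577723e+00] [ 0.86545816 -0.10630948 -1.00935691] [-0.00337399 -0.01722735 -0.01103394]
```

View pics/w10.png

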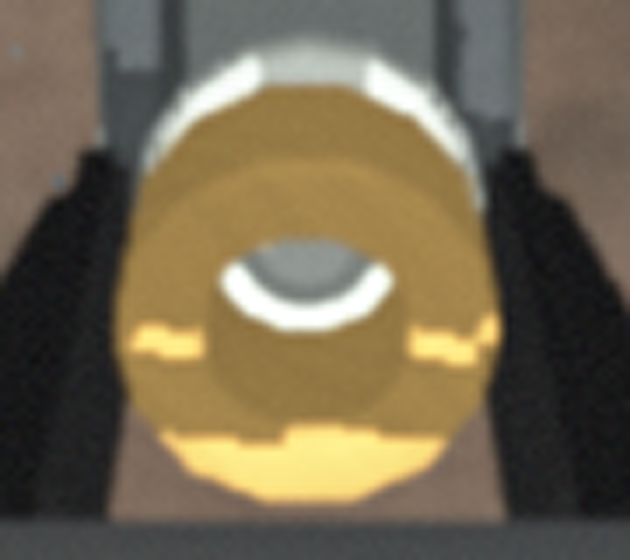

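View pics/s10.png

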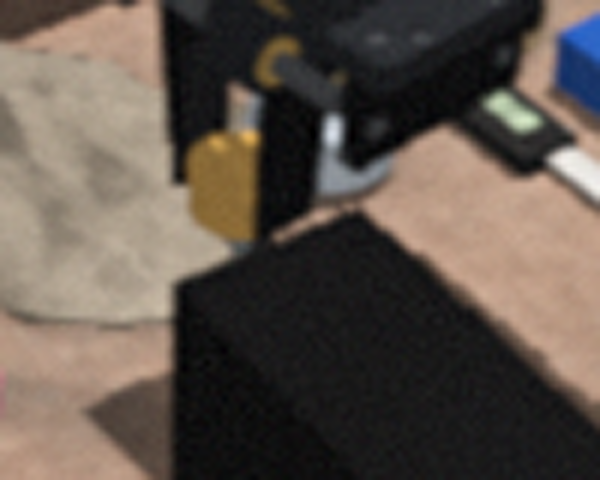

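```bash
python3 - <<'E'
from h import *
s,p=shot('wrist'); T=s['eef_pos']
im=cv2.cvtColor(np.asarray(p['pixels']),cv2.COLOR_RGB2BGR); S=7
x0,y0,x1,y1=275,205,365,285
b=cv2.resize(im[y0:y1,x0:x1],None,fx=S,fy=S,interpolation=cv2.INTER_CUBIC)
def circ(c,n,r,col):
    n=np.array(n)/np.linalg.norm(n); u=np.cross(n,[0,1,0]);u/=np.linalg.norm(u);w=np.cross(n,u)
    P=np.array([proj(s,p,c+r*(np.cos(a)*u+np.sin(a)*w)) for a in np.linspace(0,6.2832,60)])
    cv2.polylines(b,[np.round(((P+.5-[x0,y0])*S-.5)).astype(int)],True,col,1)
up=(0,0,1.)
for dz,r,c in((16.7,17,(0,0,255)),(16.7,8.75,(0,0,255)),(-3.3,17,(255,0,0)),(-3.3,8.75,(255,0,0))): circ(T+[-.5,-.8,dz],up,r,c)
a=np.array([-np.sin(np.radians(20))*np.cos(.105),-np.sin(np.radians(20))*np.sin(.105),np.cos(np.radians(20))])
M=np.array([617,34.4,117]); circ(M,a,20,(0,255,0)); circ(np.array([596.1,32,171.5]),a,7,(0,255,0));circ(np.array([596.1,32,171.5]),a,6,(0,255,0))
cv2.imwrite('pics/w11.png',b)
E
```

```text
(no output)
```

View pics/w11.png

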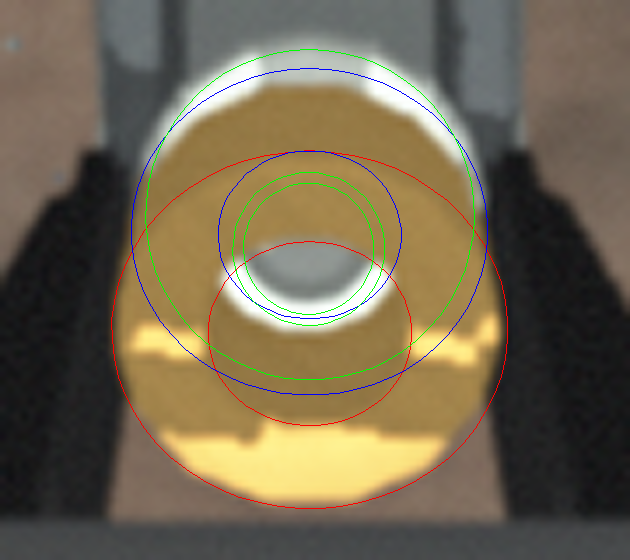

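```bash
python3 -m pendant '[[0,-1,0,0],[0,-1,2,0],[0,-1,4,0],[0,-1,4,0]]' 1
cat >> h.py <<'E'
def crop(p,fn,x0,y0,x1,y1,S):
    im=cv2.cvtColor(np.asarray(p['pixels']),cv2.COLOR_RGB2BGR); cv2.imwrite('pics/'+fn,cv2.resize(im[y0:y1,x0:x1],None,fx=S,fy=S,interpolation=cv2.INTER_CUBIC))
E
python3 - <<'E'
from h import *
s,p=shot('wrist'); T=s['eef_pos']; print(T,s['tcp_rot'],s['ft_force'],s['moment'])
crop(p,'w12.png',275,205,365,285,7)
E
```

```text
t: 9.12
eef_pos: [597.1, 32.9, 164.5]
tcp_rot: [3.14, -0.0, 1.676]
ft_force: [-0.9, 0.7, -0.6]
opening: 0.347
[597.14631336  32.93508092 164.51637214] [ 3.13970627e+00 -6.44280841e-05  1.67580595e+00] [-0.8871472   0.66960714 -0.58206449] [ 0.03630534  0.01927324 -0.00523327]
```

View pics/w12.png

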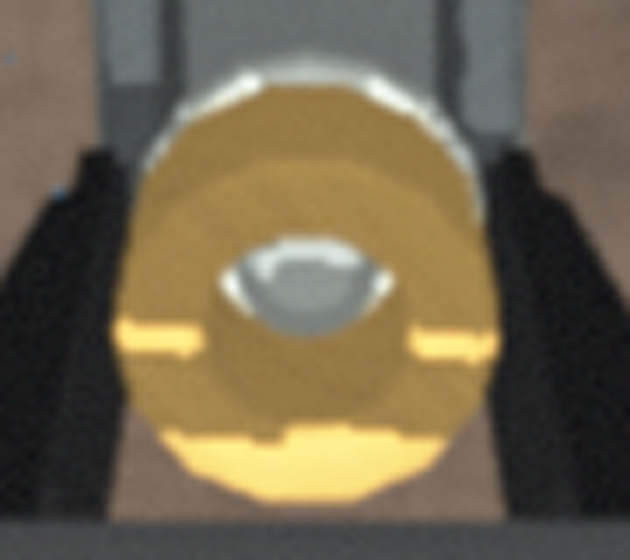

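```bash
python3 -m pendant '[[0,0.5,1.5,0],[0,0.8,3,0],[0,0.8,3,0],[0,0.8,3,0]]' 1
python3 - <<'E'
from h import *
s,p=shot('wrist'); T=s['eef_pos']; print(T,s['tcp_rot'],s['ft_force'],s['moment'])
crop(p,'w13.png',275,205,365,285,7)
E
```

```text
t: 9.68
eef_pos: [598.0, 33.0, 161.6]
tcp_rot: [3.139, -0.0, 1.676]
ft_force: [0.6, -0.4, 0.1]
opening: 0.346
[598.01874677  33.02748164 161.64791687] [ 3.13949973e+00 -1.27073661e-05  1.67584028e+00] [ 0.62405169 -0.36639338  0.14930108] [ 0.03746156 -0.04444226  0.00015023]
```

View pics/w13.png

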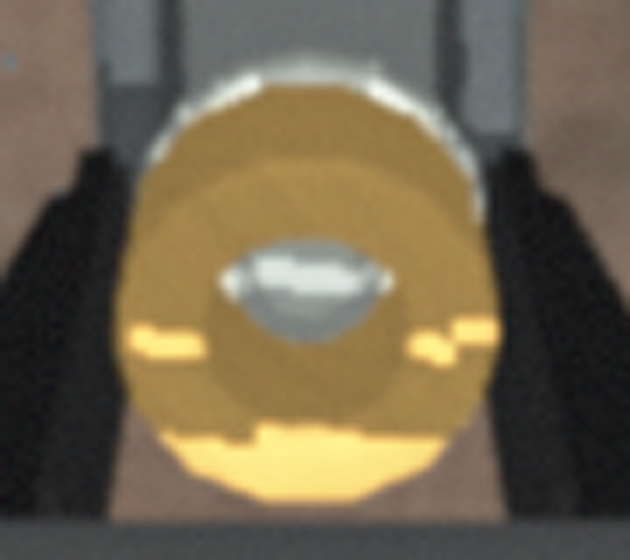

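```bash
python3 -m pendant '[[0,0.5,1.5,0],[0,0.8,2.5,0],[0,0.8,2.5,0]]' 1
python3 - <<'E'
from h import *
s,p=shot('wrist'); T=s['eef_pos']; print(T,s['tcp_rot'],s['ft_force'],s['moment'])
crop(p,'w14.png',275,205,365,285,7)
E
```

```text
t: 10.1
eef_pos: [598.8, 33.1, 159.1]
tcp_rot: [3.14, -0.0, 1.676]
ft_force: [0.1, -0.4, 0.2]
opening: 0.345
[598.77801546  33.11160675 159.09089682] [ 3.13967087e+00 -4.59700074e-05  1.67580437e+00] [ 0.12078901 -0.3884609   0.23049893] [0.0724788  0.0830007  0.03869079]
```

View pics/w14.png

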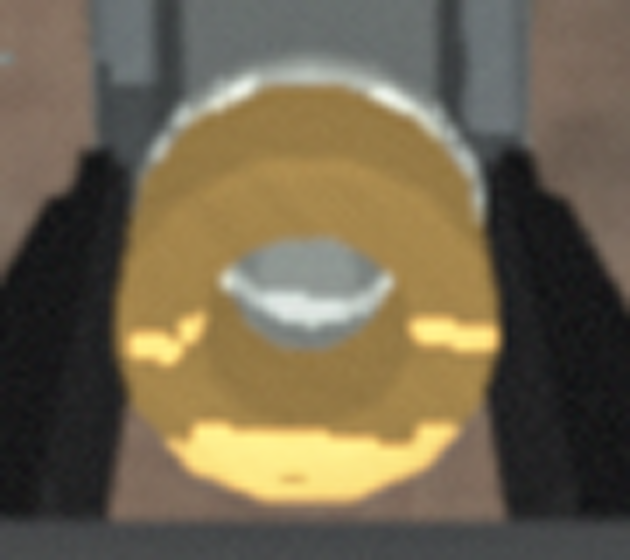

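```bash
python3 -m pendant '[[0,0,0,0],[0,0,0,0],[0,0,0,0],[0,0,0,0]]' 0
python3 - <<'E'
from h import *
s,p=shot('wrist'); T=s['eef_pos']; print(T,s['ft_force'],s['opening'])
crop(p,'w15.png',255,165,385,305,4.4)
s,p=shot('scene'); crop(p,'s15.png',290,160,410,260,5)
E
```

```text
t: 10.65
eef_pos: [598.8, 33.1, 159.1]
tcp_rot: [3.14, -0.0, 1.676]
ft_force: [-0.1, -0.4, 0.8]
opening: 0.707
[598.79764885  33.11452115 159.11341178] [-0.08086434 -0.37365218  0.84159399] 0.7067289337447422
```

View pics/w15.png

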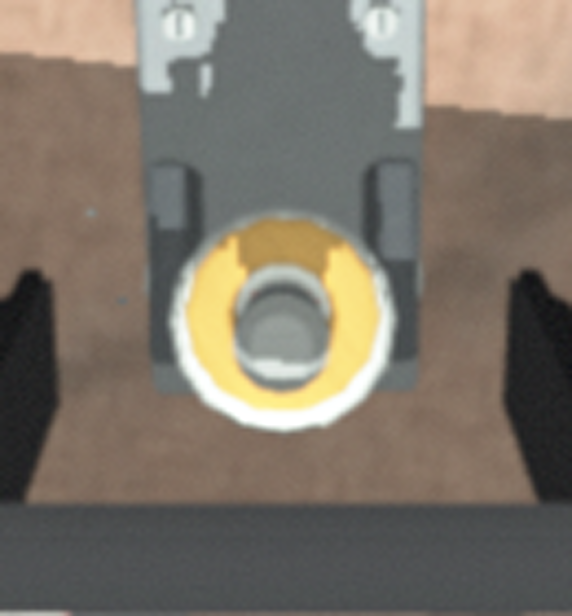

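View pics/s15.png

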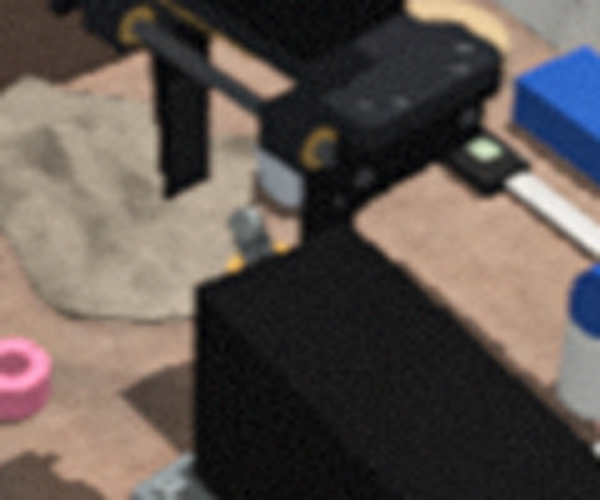

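```bash
python3 -m pendant '[[0,2,6,0],[0,3.7,13,0],[0,3.7,13,0]]' 0
python3 - <<'E'
from h import *
s,p=shot('wrist'); T=s['eef_pos']; print(T,s['ft_force'],s['opening'])
crop(p,'w16.png',255,165,385,305,4.4)
s,p=shot('scene'); crop(p,'s16.png',300,180,370,240,8)
E
```

```text
t: 11.12
eef_pos: [602.3, 33.5, 145.2]
tcp_rot: [3.141, -0.0, 1.676]
ft_force: [-0.2, -0.0, -0.7]
opening: 0.996
[602.29226067  33.50914935 145.20530186] [-0.22423879 -0.01472525 -0.74106642] 0.9964048811028899
```

View pics/w16.png

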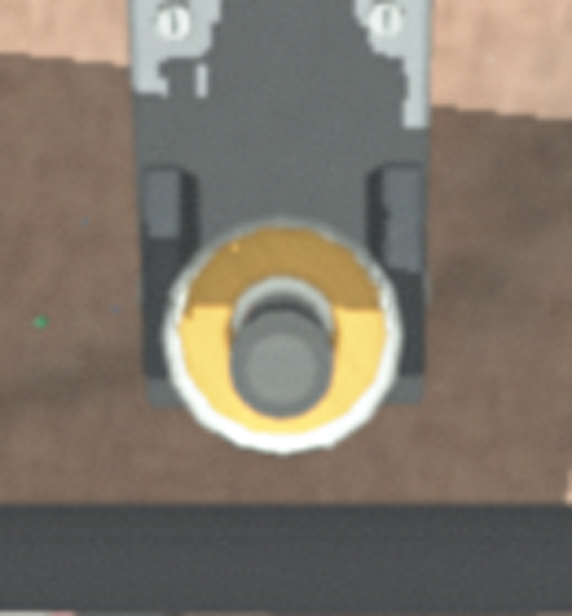

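View pics/s16.png

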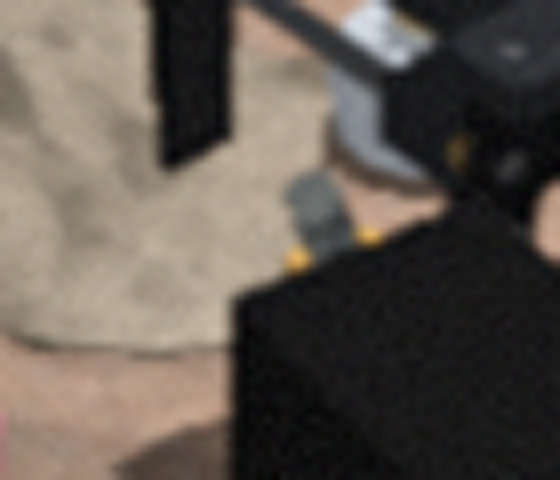

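```bash
python3 - <<'E'
from h import *
s,p=shot('wrist','w17.png'); T=s['eef_pos']
im=cv2.cvtColor(np.asarray(p['pixels']),cv2.COLOR_RGB2BGR); S=7
x0,y0,x1,y1=280,200,360,285
b=cv2.resize(im[y0:y1,x0:x1],None,fx=S,fy=S,interpolation=cv2.INTER_CUBIC)
def circ(c,n,r,col):
    n=np.array(n)/np.linalg.norm(n); u=np.cross(n,[0,1,0]);u/=np.linalg.norm(u);w=np.cross(n,u)
    P=np.array([proj(s,p,c+r*(np.cos(a)*u+np.sin(a)*w)) for a in np.linspace(0,6.2832,60)])
    cv2.polylines(b,[np.round(((P+.5-[x0,y0])*S-.5)).astype(int)],True,col,1)
a=np.array([-np.sin(np.radians(20))*np.cos(.105),-np.sin(np.radians(20))*np.sin(.105),np.cos(np.radians(20))])
M=np.array([616,34.0,115]); circ(M,a,20,(0,255,0)); 
circ(M+20*a,a,17,(0,0,255)); circ(M+20*a,a,8.75,(0,0,255)); circ(M+58*a,a,7,(255,0,0))
cv2.imwrite('pics/w18.png',b)
E
```

```text
(no output)
```

View pics/w18.png

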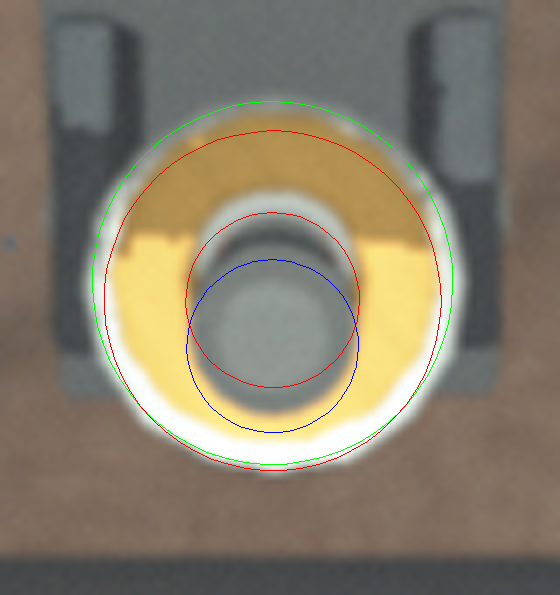

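```bash
python3 -m pendant '[[0,0,0,0],[0,0,0,0],[0,0,0,0],[0,0,0,0],[0,0,0,0],[0,0,0,0],[0,0,0,0],[0,0,0,0]]' 1
python3 -m pendant '[[0,0,0,0],[0,0,0,0]]' 1
python3 - <<'E'
from h import *
s,p=shot('wrist'); T=s['eef_pos']; print(T,s['ft_force'],s['opening']*95)
crop(p,'w19.png',255,165,385,305,4.4)
E
```

```text
t: 12.28
eef_pos: [602.5, 33.5, 146.1]
tcp_rot: [3.14, -0.0, 1.676]
ft_force: [-0.8, -0.1, 0.9]
opening: 0.215
t: 12.52
eef_pos: [602.6, 33.5, 146.1]
tcp_rot: [3.14, -0.0, 1.676]
ft_force: [1.1, 1.0, 0.2]
opening: 0.142
[602.5549491   33.53499729 146.10859488] [1.06658747 1.04682774 0.20375829] 13.499220889344024
```

View pics/w19.png

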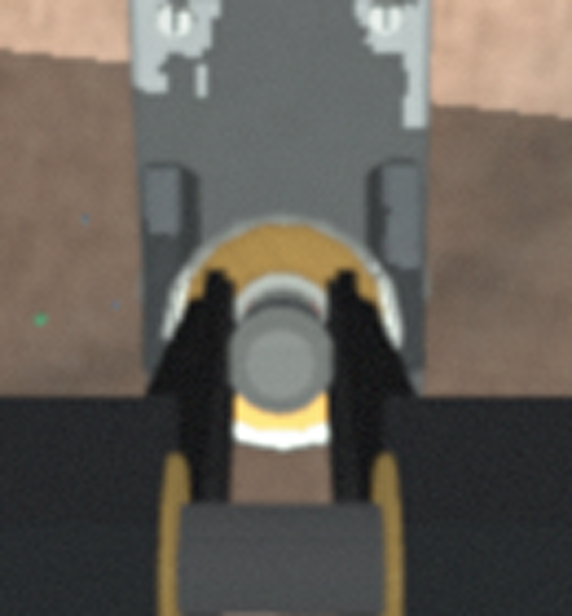

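```bash
python3 -m pendant '[[0,-1.4,-3.8,0],[0,-3.4,-9.4,0],[0,-5.5,-15,0],[0,-6.8,-18.8,0],[0,-6.8,-18.8,0]]' 1
python3 - <<'E'
from h import *
s,p=shot('wrist'); T=s['eef_pos']; print(T,s['ft_force'],s['opening']*95)
crop(p,'w20.png',255,165,385,305,4.4)
s,p=shot('scene'); crop(p,'s20.png',300,180,370,240,8)
E
```

```text
t: 13.2
eef_pos: [595.6, 32.8, 165.3]
tcp_rot: [3.139, -0.0, 1.676]
ft_force: [-0.2, 0.0, -1.8]
opening: 0.143
[595.61002178  32.79164339 165.25242331] [-0.22641291  0.03186367 -1.7920847 ] 13.585232252672679
```

View pics/w20.png

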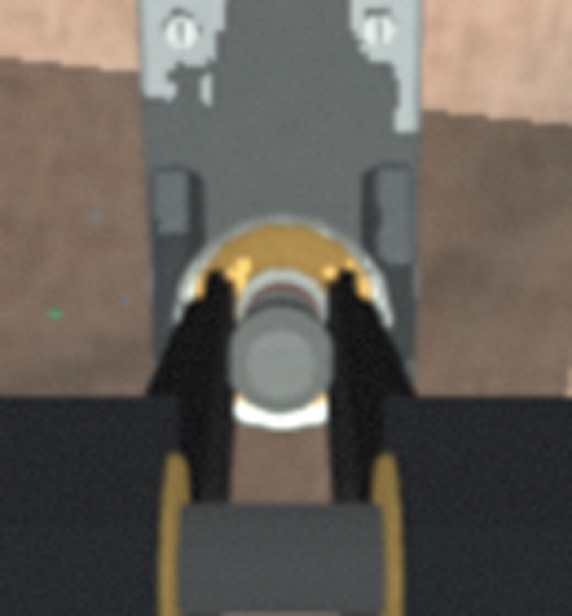

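View pics/s20.png

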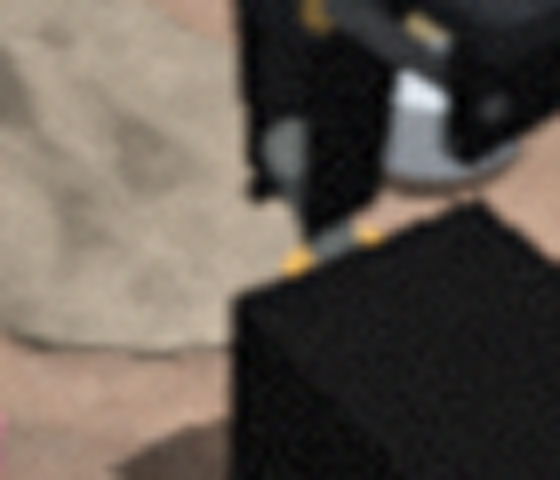

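```bash
python3 -m pendant '[[0,-1.4,-3.8,0],[0,-3.4,-9.4,0],[0,-5,-13.5,0],[0,-6.2,-17,0],[0,-6.2,-17,0],[0,-6.2,-17,0]]' 1
python3 - <<'E'
from h import *
s,p=shot('wrist'); T=s['eef_pos']; print(T,s['ft_force'],s['opening']*95, np.linalg.norm(T-[602.55,33.53,146.1]))
crop(p,'w21.png',255,165,385,305,4.4)
s,p=shot('scene'); crop(p,'s21.png',300,180,370,240,8); print(find(s,p,'rod_band'),find(s,p,'jar_mid'),find(s,p,'narrow_collar_mid'))
E
```

```text
t: 14.05
eef_pos: [589.5, 32.1, 181.8]
tcp_rot: [3.14, -0.0, 1.676]
ft_force: [0.1, 0.1, -1.3]
opening: 0.14
[589.46432256  32.14405185 181.76548602] [ 0.07193826  0.0670509  -1.32492486] 13.317457382080416 38.01555865358582
[(0.54, [590.6, 33.9, 174.6])] [(0.83, [766.7, -7.1, 51.0]), (0.25, [590.7, 33.2, 177.2])] [(0.77, [481.0, 226.0, 20.3])]
```

View pics/w21.png

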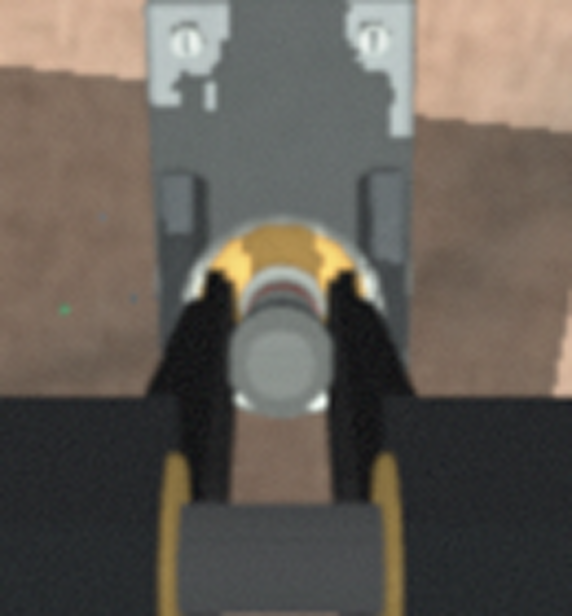

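View pics/s21.png

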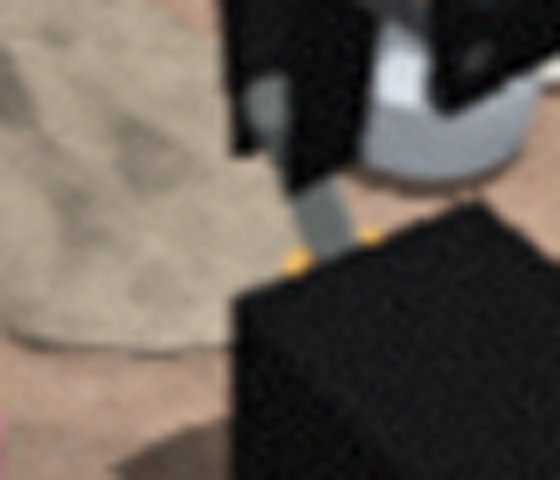

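```bash
python3 - <<'E'
from h import *
s,p=shot('wrist','w22.png'); T=s['eef_pos']; print(T,s['qvel'].round(3),s['ft_force'])
im=cv2.cvtColor(np.asarray(p['pixels']),cv2.COLOR_RGB2BGR); S=9
x0,y0,x1,y1=290,205,350,265
raw=cv2.resize(im[y0:y1,x0:x1],None,fx=S*.7,fy=S,interpolation=cv2.INTER_CUBIC)
cv2.imwrite('pics/w22c.png',raw)
s2,p2=shot('top','t22.png'); crop(p2,'t22c.png',320,170,390,240,8)
E
```

```text
[589.4977048   32.12401985 181.73560767] [-0.001  0.    -0.001 -0.001  0.003 -0.001] [ 0.44087592  0.30462756 -1.89079779]
```

View pics/w22c.png

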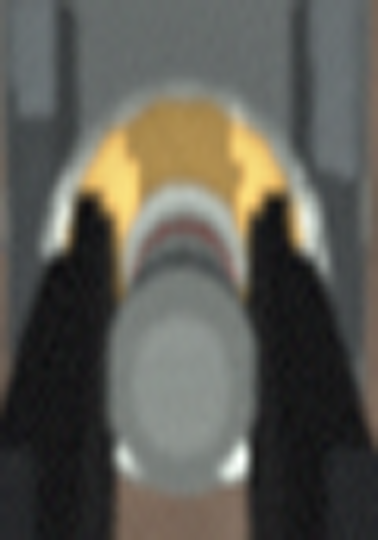

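View pics/t22c.png

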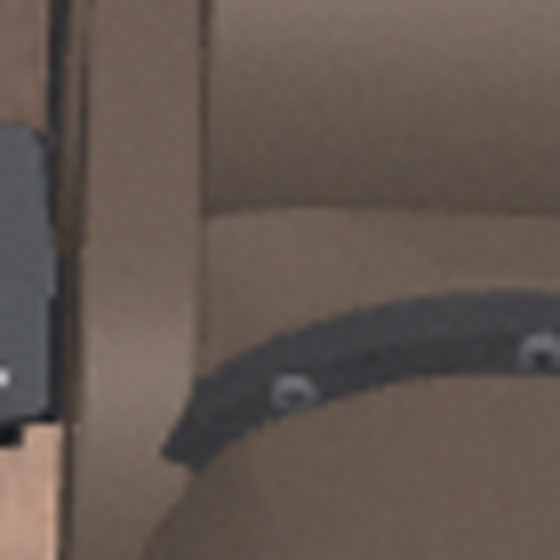

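```bash
python3 - <<'E'
from h import *
s,p=shot('wrist'); 
a=np.array([-np.sin(np.radians(20))*np.cos(.105),-np.sin(np.radians(20))*np.sin(.105),np.cos(np.radians(20))])
e=np.array([-np.cos(np.radians(20))*np.cos(.105),-np.cos(np.radians(20))*np.sin(.105),-np.sin(np.radians(20))]) # towards robot, perpendicular to axis
M=np.array([616.5,34,116])
im=np.asarray(p['pixels']).astype(int)
for d in (0,-5,5): # alternatives of draw
    D=38+d
    f=lambda sax,r: proj(s,p,M+sax*a+r*e)[1].round(1)
    print('draw',D,'tip centre',f(58+D,0),'tip edges',f(58+D,7),f(58+D,-7),'band up/low',f(D-7,7),f(D-15,7),'collar hole top rim',f(20,8.75),'outer',f(20,17),'mouth',f(0,20))
for v in range(212,262): print(v,im[v,317:321].mean(0).astype(int),end='; ')
E
```

```text
draw 38 tip centre 250.5 tip edges 238.2 263.0 band up/low 231.3 230.7 collar hole top rim 228.4 outer 218.6 mouth 214.9
draw 33 tip centre 249.4 tip edges 237.4 261.5 band up/low 230.9 230.4 collar hole top rim 228.4 outer 218.6 mouth 214.9
draw 43 tip centre 251.7 tip edges 238.9 264.5 band up/low 231.7 231.1 collar hole top rim 228.4 outer 218.6 mouth 214.9
212 [102 106 107]; 213 [110 116 114]; 214 [128 133 129]; 215 [143 142 129]; 216 [154 135  98]; 217 [164 134  77]; 218 [171 138  78]; 219 [173 140  79]; 220 [172 140  79]; 221 [174 141  80]; 222 [173 140  79]; 223 [171 139  78]; 224 [165 138  87]; 225 [169 159 132]; 226 [182 187 177]; 227 [173 181 175]; 228 [146 150 144]; 229 [117 105 101]; 230 [110  89  85]; 231 [107 105 103]; 232 [94 99 97]; 233 [75 79 81]; 234 [85 90 89]; 235 [111 117 113]; 236 [118 124 120]; 237 [117 123 119]; 238 [118 124 121]; 239 [122 127 124]; 240 [132 137 134]; 241 [142 147 144]; 242 [143 149 145]; 243 [141 149 144]; 244 [140 146 143]; 245 [139 146 140]; 246 [139 146 142]; 247 [138 146 141]; 248 [140 147 142]; 249 [138 144 140]; 250 [140 146 141]; 251 [139 146 141]; 252 [141 146 142]; 253 [141 148 143]; 254 [139 145 141]; 255 [131 137 133]; 256 [121 127 123]; 257 [117 123 121]; 258 [121 125 122]; 259 [122 123 117]; 260 [121 108  98]; 261 [121 102  89];
```

```bash
python3 - <<'E'
from h import *
s=env.state(); print(s['t'],s['eef_pos'],s['opening'],s['ft_force'])
print(job.job_done())
E
```

```text
14.45 [589.48619106  32.16051845 181.80998717] 0.13901572069546544 [ 0.43360769  0.6017228  -1.31335027]
the job is handed in; nothing more can be done
None
```

I slid the wide brass collar, the one at about (492, 90) mm, down the rod onto the barrel mouth. I then gripped the rod's knurled end and drew it about 38 mm straight along the 20° axis. I handed the job in at 14.45 s with the rod held still; the hand-in reports no verdict, so I can't confirm it passed.

**Last checks:**
- **Rod position:** the arm's measured travel puts the middle of the red band about 27 mm above the mouth, against the 22–33 mm asked for. The rod did not slip in the fingers, and the wrist force matched the rod's weight.
- **Red band:** red shows beside the rod above the collar in the wrist picture. That view looks almost along the rod, so it can't confirm the exact height; the 27 mm rests on the arm's readings.
- **Collar:** it looks seated and stayed in the same place in the scene pictures throughout the draw.
- **Other items:** the narrow collar and the jar were found where they started, within the detector's error.

**One disagreement:** while I was fitting the collar, the wrist camera put the rod's top about 5 mm lower than the stated sizes imply. I went by what showed through the collar's hole and lowered it in small steps, with no contact force felt.

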